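# Fit the carousel snap ring on the autosampler spindle

## Task

The vial carousel of the autosampler still lacks its snap ring, which is waiting on the tips of the snap-ring pliers. Pick the pliers up by the handles, squeeze them fully so that the ring is spread before it meets the spindle, and slide the spread ring down over the spindle stub to the brass-coloured groove just above the aluminium boss. Finish while holding it there: pliers level and still squeezed, ring still spread around the groove, carried by the gripper and not pressed on the boss or the stub; leave the other things on the bench where they are.

Things in the scene. Friction and masses are not known exactly. Their poses are not given: they have to be found in the camera images.
- pliers: Snap-ring pliers lying flat on the rest. Origin: on the pivot axis at the underside (35 mm above the bench at the start); x from pivot to ring, y to the left handle, z up. Two orange handles run back from 22 to 97 mm behind the pivot, bars 7 mm thick, 16 mm high (z 0 to 16 mm). Mass about 0.18 kg, balanced some 25 mm behind the pivot. Nothing of the pliers is lower than the ring.
- grip (a point): Middle of the handles: 45 mm behind the pivot, on the centre line between the handles, 8 mm above the underside. Here the handles measure 53 mm over their outer faces at rest (each splays out by 12.6 degrees) and 34 mm fully squeezed, when the outer faces are parallel to the pliers' x.
- ring_center (a point): Centre of the steel snap ring at half its thickness: 42.3 mm ahead of the pivot (87.3 mm ahead of grip), on the centre line, 1.5 mm above the pliers' underside. The ring is flat, 3 mm thick, 36 mm outside, captive on the tips. Spread, its opening is round, 26 mm across, centred here; relaxed it is 19 mm wide and does not pass the stub.
- handle_left (a joint): How far each handle is squeezed, rad: 0 relaxed, 0.22 at the hard stop (ring fully spread). Both handles move together; squeezing opens the tips. The return spring needs about 2 N per handle at first and 5 N at the stop.
- rest: Grey fixed rest that carries the pliers: two cross bars 35 mm high, 14 mm along x and 70 mm wide, one under the pivot and one 90 mm behind it, joined by a base plate 6 mm high and 36 mm wide. Origin at bench level below the pivot, x as the pliers'. The handles are free between the bars.
- turret: The fixed autosampler drive: white housing 160 x 160 x 45 mm, black carousel 120 mm in diameter with its top 69 mm above the bench, aluminium boss 40 mm in diameter with its top at 85 mm, and the upright steel spindle stub. Origin at bench level on the spindle axis, z up.
- groove (a point): Centre of the brass-coloured groove of the spindle, on its axis, 89 mm above the bench; the groove is 8 mm high, from the boss's top face (85 mm) to 93 mm, and 17 mm in diameter.
- stub_top (a point): Top of the spindle stub, on its axis, 126 mm above the bench. The stub is 20.4 mm in diameter from 93 to 117 mm, then a cone to 11 mm in diameter.
- wash_bottle: White bottle, 56 mm in diameter, 110 mm high; origin under its centre. To be left alone.
- septa_jar: Amber jar with blue cap, 40 mm in diameter, 50 mm high; origin under its centre. To be left alone.
- vial_tray: Blue divided tray, 100 x 140 x 35 mm; origin under its centre. To be left alone.
- screwdriver: Screwdriver lying on the bench, about 200 mm long, less than 40 mm high. To be left alone.
- wrench: Steel wrench lying on the bench, about 180 mm long, less than 20 mm high. To be left alone.
- beaker: Glass beaker, 60 mm in diameter, 75 mm high; origin under its centre. To be left alone.
- liner_box: Green box 90 x 60 x 30 mm; origin under its centre. To be left alone.
Things that resemble listed ones, but are neither listed nor needed, are in the scene too. Several things look just like the rest: the one meant starts nearest to the robot's base.

How it is judged:
On the way, in this order (a step that is already met when the one before it is completed fails the run):
1. the ring is spread while still above the spindle stub, over its axis (value of joint handle_left above 0.16 rad and z of ring_center in the frame of stub_top above 0 m and horizontal distance between ring_center and stub_top below 0.01 m), for 0.1 s.
2. the spread ring has gone down over the stub to the groove (value of joint handle_left above 0.16 rad and z of ring_center in the frame of groove between -0.004 and 0.004 m and horizontal distance between ring_center and groove below 0.005 m), for 0.2 s.
At the end, for the whole second after the job is handed in: Ring centre within 4 mm of the groove's middle in height and 5 mm of its axis, handles squeezed past 0.16 of 0.22 rad, pliers level within 0.15 rad and still, held by the fingers (over 2 N), clear of the rest, pressing on the turret with under 8 N (all of step 2 and angle between pliers's own z axis and vertical below 0.15 rad and linear speed of pliers below 0.02 m/s and contact force between the fingers and pliers above 2 N and contact force between pliers and turret below 8 N and contact force between pliers and rest below 0.3 N); the arm keeps its last pose, push and grip.
It fails at once if a bystander was moved by more than 20 mm (distance of any of wash_bottle, septa_jar, vial_tray, screwdriver, wrench, beaker, liner_box from where it was at the start of the episode above 0.02 m).
It also fails if it takes over 40 s, if anything falls off the work surface, if the arm or the gripper's body presses on something with over 40 N, if the wrist force passes 120 N, or if a joint passes its speed limit or range.

## Robot

A 7-joint arm with a two-finger parallel gripper is mounted at the origin on the work surface. World frame = base frame: x ahead of the robot, y to its left, z up, the work surface at z = 0. Lengths are in m, angles in rad, forces in N, time in s.
With the tool pointing down it reaches from about 0.4 to 0.875 m from the base axis. Payload 19.3 kg.
Tool frame: the origin (TCP) lies midway between the tips of the shut fingers; the grasp point (between the pads) lies 19 mm behind it; z points along the fingers, y is the line along which they close (so a half turn about z gives the same grasp; the last joint's range is limited). The gripper opens to 85 mm and grips with 20 to 120 N. Pads are 22 mm wide; open, the fingers measure 114 mm over their backs; the gripper's body (76 mm by 85 mm) begins 54 mm behind the grasp point. The pads swing forward as they close: fully open they stand 13 mm farther back than shut.
Start: joints at [-1.409, 0.521, -0.036, 1.599, 0.021, 1.021, -0.113], TCP at [0.144, 0.608, 0.231] pointing down, gripper open.
Joint ranges: [-2.91, 2.91], [-0.3, 2.13], [-1.5, 1.42], [0.17, 2.43], [-1.26, 4.41], [0.16, 1.93], [-2.52, 2.52]. Speed limits (rad/s): [1.89, 1.89, 2.39, 2.39, 3.01, 3.01, 3.01].

## Interface

Orientations are given as a 3x3 rotation matrix whose columns are the frame's x, y, z axes.
In Python, from rig import manip, eyes, spotter gives the robot as it stands.
- The arm moves only by the tool apply_moves, never from a script. Its argument "motion" is a list of rows, each an object of numbers: "x", "y", "z": the shift along the world's x, y, z in m; "yaw": the turn about the world's z in degrees. In form: [{"x": .., "y": .., "z": .., "yaw": ..}, ...]. A call has exactly 5 rows; each row shifts and turns the commanded pose from where the row before left it; what a row does not reach is not made up. A row lasts 1/12 s, in which the tool goes at most 41.7 mm and 7.16 degrees, less where a joint would pass 70% of its speed; a pose out of reach is approached as far as the arm can. A call is refused whole if a number of a shift passes 0.0417 or a number of a turn 7.16, either way. A call with a gripper value outside its range is refused whole. "fingers" is the closure in counts, from 0 (fully open) to 255 (shut), set as the call begins (left out, the last holds). The fingers move at their own pace and stop on an object; "squeeze" is the grip in N (left out, the last holds). Time passes only in rows, so rows that do not move let the fingers close, or fill a call up. It gives the time, the measured TCP pose, the force, the opening and the grip force at its end, in the units of the state.
- manip.sense(): the state, without advancing time (a new reading comes with each control period).
- eyes.get_image(name): name is "scene" or "top" or "wrist"; returns a dict with "image" (420x560x3 uint8, red, green, blue), "z_map" (420x560 float32, m along the optical axis (not along the pixel's ray), 0 where there is no reading), "K" (3x3 intrinsics, pixels), "pose" (4x4, takes a point from camera to world coordinates). Camera axes: x right, y down, z forward; pixel columns grow to the right and rows downward; lengths in m; the calibration is good to about 2 mm. The wrist camera is an equidistant fisheye: a pixel r from the principal point sees the ray r / f radians off the axis. A picture is of the moment at which its call begins.
- manip.close_job(): hands the job in; it is judged then, once.
Trained networks look in a picture, given as the dict that the camera call returned (one of the last four; its "shot" number tells which), for a name from the list of things; names that differ only in an ending like _2 or _b are one class to them, and where a whole thing is asked for, a point or a joint stands for the part that bears it (a point fixed in the world has none). Each returns a list of dicts, best first, with "confidence" (0 to 1); they miss things now and then, are a little off and sometimes report something else, mostly with a low value. They report only what shows in the picture. A call takes as long as a camera call. They do not tell look-alikes from the thing itself.
- spotter.spot_in(query, picture): "position" ([column, row] in pixels, amid what is visible of it).
- spotter.trace(query, picture): "mask" (420x560 bool, what is visible of it) and "position" ([column, row] in pixels, amid what is visible of it).
- spotter.place_of(query, picture): "position" ([column, row] in pixels: a listed point, or the origin of a listed thing).
The state is a dict: "t": time; "joints": joint angles; "dq": joint speeds; "joint_torque": joint torques, N m; "tcp_pos": TCP position; "ee_rot": TCP orientation; "contact_force": force on the tool from outside, world axes, zero at the start; "moment": the same for the moment, N m; "gripper_width": opening from 0.0 (shut) to 1.0 (fully open); "grip_force": force on a finger pad.
Only numpy, scipy, OpenCV 4.12 (cv2) and the standard library are available. Lean on these libraries where they do the work, as an engineer would, in place of code of your own. Each camera call takes 0.05 s, during which the arm holds its last target. There are 200 camera calls.

## Working session

There is one attempt and no reset: what is moved stays moved. The work goes in short steps, Python scripts to look and compute and a tool call to move; the robot and the scene stay as the last step left them, time stands still between calls to the robot, and variables do not carry over. Pictures are saved under pics/ and viewed, at most 10 in all, crops included, and the job is handed in when it is done.

Besides the shell and the picture viewer there is one more tool, called after "Call:" as name(argument=value, ...) on one line, values as JSON. apply_moves: Moves the arm, as the interface text tells. Its arguments: {"type":"object","properties":{"motion":{"type":"array"},"fingers":{"type":"number"},"squeeze":{"type":"number"}},"required":["motion"]}

```bash
mkdir -p pics; cat > h.py <<'E'
import numpy as np, cv2
from rig import manip, eyes, spotter
def ray(p,px):
    K=p["K"]; return np.array([(px[0]-K[0,2])/K[0,0],(px[1]-K[1,2])/K[1,1],1.])
def at_z(p,px,z):
    T=p["pose"]; d=T[:3,:3]@ray(p,px); o=T[:3,3]; return o+d*(z-o[2])/d[2]
def cloud(p):
    v,u=np.mgrid[:420,:560]; K=p["K"]; z=p["z_map"]
    c=np.stack([(u-K[0,2])/K[0,0]*z,(v-K[1,2])/K[1,1]*z,z],-1)
    return c@p["pose"][:3,:3].T+p["pose"][:3,3]
def save(p,n,crop=None,s=1):
    im=p["image"][:,:,::-1]
    if crop: im=im[crop[1]:crop[3],crop[0]:crop[2]]
    cv2.imwrite("pics/"+n,cv2.resize(im,None,fx=s,fy=s,interpolation=cv2.INTER_CUBIC))
E
python3 - <<'E'
from h import *
np.set_printoptions(precision=4,suppress=True)
a=eyes.get_image("top"); b=eyes.get_image("scene")
cv2.imwrite("pics/a.png",np.vstack([a["image"],b["image"]])[:,:,::-1][:, :]) if 0 else None
save(a,"top.png"); save(b,"scene.png")
print(a["pose"],a["K"])
for q,z in [("pliers",.035),("grip",.043),("ring_center",.0365),("rest",0),("turret",0),("stub_top",.126),("groove",.089)]:
    for r in spotter.place_of(q,a): print(q,r["confidence"],r["position"],at_z(a,r["position"],z))
for q in ["wash_bottle","beaker","septa_jar","vial_tray","liner_box","screwdriver","wrench"]:
    for r in spotter.place_of(q,a): print(q,round(r["confidence"],2),r["position"],at_z(a,r["position"],0))
s=manip.sense(); print(s["tcp_pos"],s["ee_rot"],s["t"])
E
```

```text
[[-0.027  -0.9976  0.0644  0.4687]
 [-0.9996  0.0267 -0.0066  0.0017]
 [ 0.0049 -0.0645 -0.9979  1.4471]
 [ 0.      0.      0.      1.    ]] [[462.134    0.     283.0614]
 [  0.     462.134  201.5649]
 [  0.       0.       1.    ]]
pliers 0.61 [340.4, 185.0] [ 0.606  -0.1851  0.035 ]
grip 0.76 [336.3, 197.0] [ 0.5689 -0.1702  0.043 ]
ring_center 0.7 [346.0, 166.1] [ 0.6638 -0.2041  0.0365]
rest 0.95 [339.5, 185.9] [ 0.6067 -0.1868  0.    ]
rest 0.56 [324.8, 116.5] [ 0.8292 -0.1478  0.    ]
rest 0.44 [395.1, 256.1] [ 0.3824 -0.3525  0.    ]
turret 0.74 [163.8, 167.9] [0.6782 0.3646 0.    ]
stub_top 0.61 [233.7, 187.1] [0.5993 0.1334 0.126 ]
groove 0.65 [231.6, 186.2] [0.6057 0.1432 0.089 ]
groove 0.29 [270.8, 257.7] [0.393  0.0329 0.089 ]
wash_bottle 0.67 [161.0, 167.9] [0.6785 0.3734 0.    ]
wash_bottle 0.35 [268.3, 257.9] [0.3876 0.0428 0.    ]
beaker 0.62 [158.8, 240.8] [0.4499 0.3826 0.    ]
septa_jar 0.53 [268.7, 130.9] [0.7875 0.0315 0.    ]
vial_tray 0.63 [410.4, 179.6] [ 0.6207 -0.411   0.    ]
liner_box 0.95 [200.8, 275.3] [0.3396 0.2535 0.    ]
liner_box 0.35 [338.5, 182.6] [ 0.6172 -0.184   0.    ]
screwdriver 0.74 [271.4, 261.0] [0.3777 0.0334 0.    ]
wrench 0.86 [396.0, 257.5] [ 0.378  -0.3551  0.    ]
[0.1436 0.6083 0.2313] [[-0.9733  0.2297 -0.    ]
 [ 0.2297  0.9733 -0.    ]
 [ 0.     -0.     -1.    ]] 0.8
```

View pics/top.png

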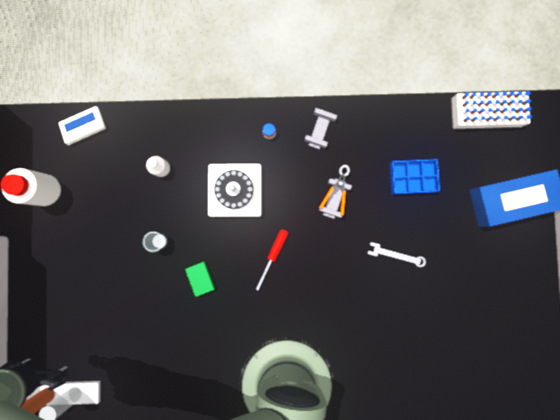

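View pics/scene.png

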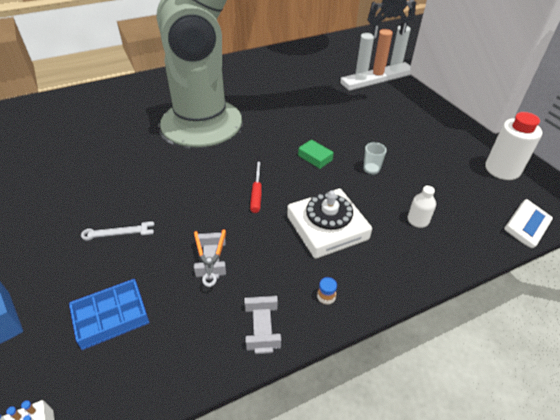

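Top view: the pliers lie on a rest at px (340,186). A second rest, empty, stands at (321,128), and the network also reported "rest" with low confidence at the wrench (396,257). The one at (340,186) fits: it is about 0.63 m from the base against about 0.84 m for the other, and it carries the pliers. I'll confirm it in a crop. The turret is at (234,188).

```bash
python3 - <<'E'
from h import *
np.set_printoptions(precision=4,suppress=True)
a=eyes.get_image("top"); save(a,"crop.png",(290,90,380,230),4)
C=cloud(a); hsv=cv2.cvtColor(a["image"],cv2.COLOR_RGB2HSV)
m=(hsv[...,0]>5)&(hsv[...,0]<22)&(hsv[...,1]>150)&(hsv[...,2]>120); m[:,:310]=0;m[:,370:]=0;m[230:]=0
P=C[m]; print(len(P),P.mean(0),P.min(0),P.max(0))
print(C[150:205:3,346,2]); 
# turret: carousel/boss by height
M=(abs(C[...,0]-.6)<.12)&(abs(C[...,1]-.14)<.12)
for lo,hi in [(.035,.055),(.06,.075),(.08,.09),(.1,.14)]:
    Q=C[M&(C[...,2]>lo)&(C[...,2]<hi)]; print(lo,len(Q),Q.mean(0),(Q.min(0)+Q.max(0))/2,np.ptp(Q,0))
E
```

```text
156 [ 0.5586 -0.1688  0.0272] [ 0.5132 -0.2034 -0.0071] [ 0.6043 -0.1188  0.059 ]
[ 0.0003 -0.002  -0.0018 -0.0031 -0.0053  0.0348 -0.0007  0.0005  0.0378
 -0.003   0.0005 -0.0016  0.0305  0.0073  0.0006 -0.0044 -0.0056  0.0022
  0.0041]
0.035 1444 [0.5982 0.1373 0.0435] [0.6007 0.1394 0.0439] [0.161  0.1593 0.0173]
0.06 1080 [0.5995 0.1389 0.0678] [0.601  0.1401 0.0675] [0.118  0.1181 0.0149]
0.08 80 [0.5997 0.1388 0.0839] [0.6008 0.1399 0.0851] [0.0359 0.0358 0.0092]
0.1 43 [0.599  0.1387 0.1208] [0.5996 0.1392 0.1154] [0.0188 0.0183 0.0292]
```

View pics/crop.png

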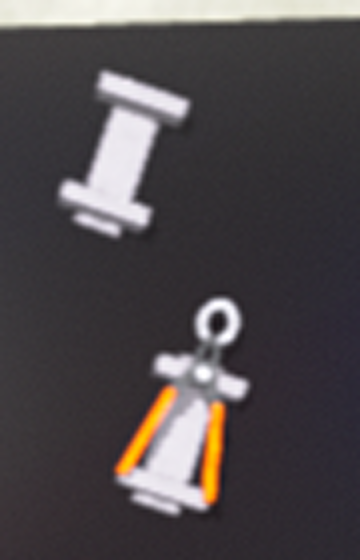

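Call:
apply_moves(motion=[{"x":0.029,"y":-0.028,"yaw":-1},{"x":0.029,"y":-0.028,"yaw":-1},{"x":0.029,"y":-0.028,"yaw":-1},{"x":0.029,"y":-0.028,"yaw":-1},{"x":0.029,"y":-0.028,"yaw":-1}], fingers=0, squeeze=60)

```text
validation failed for argument at $.mo...
```

Call:
apply_moves(motion=[{"x":0.029,"y":-0.028},{"x":0.029,"y":-0.028},{"x":0.029,"y":-0.028},{"x":0.029,"y":-0.028},{"x":0.029,"y":-0.028}])

```text
validation failed for argument at $.mo...
```

The crop confirms it: the pliers, with ring at (345,170) and pivot at (340,183), lie on the nearer rest, and the other rest is empty. The turret axis is at about (0.600, 0.139). The move calls were refused, probably because each row needs all four keys.

Call:
apply_moves(motion=[{"x":0.029,"y":-0.028,"z":0,"yaw":-1},{"x":0.029,"y":-0.028,"z":0,"yaw":-1},{"x":0.029,"y":-0.028,"z":0,"yaw":-1},{"x":0.029,"y":-0.028,"z":0,"yaw":-1},{"x":0.029,"y":-0.028,"z":0,"yaw":-1}], fingers=0, squeeze=60)

```text
t: 1.27
tcp_pos: [0.2897, 0.4668, 0.2314]
ee_rot: [[-0.949, 0.314, 0.0], [0.314, 0.949, 0.0], [-0.0, 0.0, -1.0]]
contact_force: [-0.1, 1.0, 0.2]
gripper_width: 0.998
grip_force: 0.0
```

Call:
apply_moves(motion=[{"x":0.029,"y":-0.028,"z":0,"yaw":0},{"x":0.029,"y":-0.028,"z":0,"yaw":0},{"x":0.029,"y":-0.028,"z":0,"yaw":0},{"x":0.029,"y":-0.028,"z":0,"yaw":0},{"x":0.029,"y":-0.028,"z":0,"yaw":0}])

```text
t: 1.68
tcp_pos: [0.4348, 0.3267, 0.2316]
ee_rot: [[-0.95, 0.314, 0.0], [0.314, 0.95, 0.0], [-0.0, 0.0, -1.0]]
contact_force: [0.5, 0.8, 0.0]
gripper_width: 0.995
grip_force: 0.0
```

Call:
apply_moves(motion=[{"x":0.01,"y":-0.038,"z":0,"yaw":0},{"x":0.01,"y":-0.038,"z":0,"yaw":0},{"x":0.01,"y":-0.038,"z":0,"yaw":0},{"x":0.01,"y":-0.038,"z":0,"yaw":0},{"x":0.01,"y":-0.038,"z":0,"yaw":0}])

```text
t: 2.1
tcp_pos: [0.4838, 0.1365, 0.2315]
ee_rot: [[-0.95, 0.314, 0.001], [0.314, 0.95, 0.0], [-0.0, 0.0, -1.0]]
contact_force: [0.6, -0.2, -0.4]
gripper_width: 0.999
grip_force: 0.0
```

Call:
apply_moves(motion=[{"x":0.01,"y":-0.038,"z":0,"yaw":0},{"x":0.01,"y":-0.038,"z":0,"yaw":0},{"x":0.01,"y":-0.038,"z":0,"yaw":0},{"x":0.01,"y":-0.038,"z":0,"yaw":0},{"x":0.01,"y":-0.038,"z":0,"yaw":0}])

```text
t: 2.52
tcp_pos: [0.5338, -0.0537, 0.2315]
ee_rot: [[-0.95, 0.314, 0.001], [0.314, 0.95, 0.0], [-0.0, 0.0, -1.0]]
contact_force: [0.7, 1.3, -0.2]
gripper_width: 0.998
grip_force: 0.0
```

Call:
apply_moves(motion=[{"x":0.01,"y":-0.038,"z":0,"yaw":0},{"x":0.01,"y":-0.038,"z":0,"yaw":0},{"x":0.005,"y":-0.03,"z":0,"yaw":0},{"x":0,"y":0,"z":0,"yaw":0},{"x":0,"y":0,"z":0,"yaw":0}])

```text
t: 2.93
tcp_pos: [0.5584, -0.1595, 0.2311]
ee_rot: [[-0.949, 0.317, -0.0], [0.317, 0.949, -0.0], [0.0, -0.0, -1.0]]
contact_force: [0.4, 0.5, 0.1]
gripper_width: 1.0
grip_force: 0.0
```

```bash
cat >> h.py <<'E'
def wray(p,px):
    K=p["K"]; a=np.array([(px[0]-K[0,2])/K[0,0],(px[1]-K[1,2])/K[1,1]]); r=np.hypot(*a)
    return np.array([*(a/max(r,1e-9)*np.sin(r)),np.cos(r)])
def wat_z(p,px,z):
    T=p["pose"]; d=T[:3,:3]@wray(p,px); o=T[:3,3]; return o+d*(z-o[2])/d[2]
E
python3 - <<'E'
from h import *
np.set_printoptions(precision=4,suppress=True)
w=eyes.get_image("wrist"); save(w,"w1.png")
for q,z in [("pliers",.035),("grip",.043),("ring_center",.0365),("rest",0)]:
    for r in spotter.place_of(q,w): print(q,r["confidence"],r["position"],wat_z(w,r["position"],z))
s=manip.sense(); print(s["tcp_pos"],s["ee_rot"],s["t"],s["joints"],w["pose"],w["K"])
E
```

```text
pliers 0.71 [274.3, 234.5] [ 0.6109 -0.1799  0.035 ]
ring_center 0.61 [275.3, 268.9] [ 0.6506 -0.192   0.0365]
rest 0.79 [342.9, 349.2] [ 0.8277 -0.1465  0.    ]
rest 0.67 [273.1, 228.8] [ 0.6153 -0.1832  0.    ]
[ 0.5587 -0.1565  0.2314] [[-0.9501  0.312   0.0001]
 [ 0.312   0.9501  0.0004]
 [-0.      0.0004 -1.    ]] 3.1833 [ 0.0176  0.4582  0.2146  1.7309 -0.1153  0.9647  1.53  ] [[ 0.3173  0.9157  0.2466  0.4969]
 [ 0.9483 -0.3061 -0.0836 -0.1385]
 [-0.001   0.2604 -0.9655  0.3739]
 [ 0.      0.      0.      1.    ]] [[325.1923   0.     276.7829]
 [  0.     325.1923 208.4346]
 [  0.       0.       1.    ]]
```

View pics/w1.png

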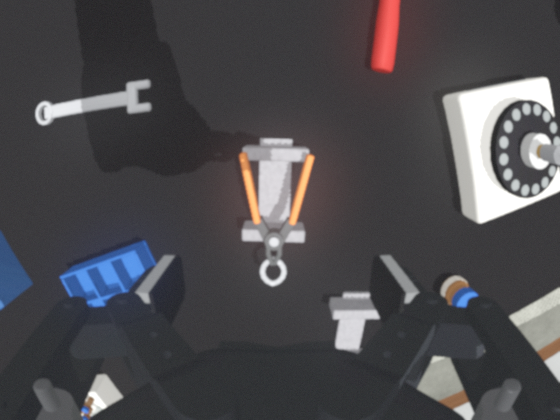

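The wrist view shows the pliers at centre: ring (272,271), pivot (274,241), orange handles from about (257,222)/(293,222) to (241,155)/(312,157). The tool's heading agrees closely with theirs. Next I fit the handles and ring.

```bash
cat >> h.py <<'E'
def fit(w,ztop=.051,zr=.038,box=(200,130,340,290)):
    """handle centre lines (orange) and bright ring in the wrist picture -> world"""
    hsv=cv2.cvtColor(w["image"],cv2.COLOR_RGB2HSV); x0,y0,x1,y1=box
    m=((hsv[...,0]>4)&(hsv[...,0]<22)&(hsv[...,1]>140)&(hsv[...,2]>90)).astype(np.uint8)
    b=np.zeros_like(m); b[y0:y1,x0:x1]=1; m*=b
    n,l,st,c=cv2.connectedComponentsWithStats(m); k=np.argsort(-st[1:,4])[:2]+1
    L=[]
    for i in k:
        v,u=np.nonzero(l==i); P=np.array([wat_z(w,(a,q),ztop) for a,q in zip(u,v)])[:,:2]
        mu=P.mean(0); d=np.linalg.svd(P-mu,full_matrices=False)[2][0]; d*=np.sign(d[0]) or 1
        t=(P-mu)@d; L.append((mu,d,t.min(),t.max())); print("handle",len(u),mu,np.degrees(np.arctan2(d[1],d[0])),np.ptp(t))
    return L
E
python3 - <<'E'
from h import *
np.set_printoptions(precision=4,suppress=True)
w=eyes.get_image("wrist"); L=fit(w)
c=(L[0][0]+L[1][0])/2; d=L[0][1]+L[1][1]; d/=np.linalg.norm(d)
print("mid",c,np.degrees(np.arctan2(d[1],d[0])),"back/front ends",[(m+q*e,m+q*f) for m,q,e,f in L])
for r in spotter.trace("ring_center",w)[:1]:
    v,u=np.nonzero(r["mask"]); print(u.min(),u.max(),v.min(),v.max())
g=w["image"][250:295,250:296].min(-1)>150
v,u=np.nonzero(g); print("ring px",(u.min()+u.max())/2+250,(v.min()+v.max())/2+250,u.min()+250,u.max()+250,v.min()+250,v.max()+250)
print(wat_z(w,(272.5,271),.038),wat_z(w,((u.min()+u.max())/2+250,v.max()+250),.038),wat_z(w,(274,241),.055))
E
```

```text
handle 229 [ 0.5382 -0.1848] -9.313925859176088 0.06873592135064588
handle 69 [ 0.5617 -0.1364] -32.80573024495554 0.0492233348159074
mid [ 0.5499 -0.1606] -21.059828052065814 back/front ends [(array([ 0.5144, -0.1809]), array([ 0.5823, -0.1921])), (array([ 0.5413, -0.1232]), array([ 0.5827, -0.1499]))]
237 310 153 284
ring px 269.5 272.5 256 283 259 286
[ 0.6522 -0.1921  0.038 ] [ 0.6698 -0.2017  0.038 ] [ 0.6116 -0.1767  0.055 ]
```

Wrist estimate: grip at about (0.570, -0.161), heading about -20.5°. I'll go lower and look again.

Call:
apply_moves(motion=[{"x":0.006,"y":-0.002,"z":-0.03,"yaw":-1.2},{"x":0.005,"y":-0.002,"z":-0.03,"yaw":-1.2},{"x":0,"y":0,"z":-0.03,"yaw":0},{"x":0,"y":0,"z":-0.02,"yaw":0},{"x":0,"y":0,"z":0,"yaw":0}])

```text
t: 3.7
tcp_pos: [0.5677, -0.1606, 0.1176]
ee_rot: [[-0.936, 0.352, -0.006], [0.352, 0.936, 0.001], [0.006, -0.001, -1.0]]
contact_force: [0.2, 0.0, 0.8]
gripper_width: 0.996
grip_force: 0.0
```

```bash
python3 - <<'E'
from h import *
np.set_printoptions(precision=4,suppress=True)
w=eyes.get_image("wrist"); save(w,"w2.png",(160,100,400,300),3)
fit(w,box=(160,60,400,300))
for q,z in [("pliers",.035),("grip",.043),("ring_center",.0365),("rest",0)]:
    for r in spotter.place_of(q,w): print(q,r["confidence"],r["position"],wat_z(w,r["position"],z))
s=manip.sense(); print(s["tcp_pos"],s["ee_rot"][:,0])
E
```

```text
handle 975 [ 0.5413 -0.184 ] -6.789679445810069 0.06863181497120156
handle 697 [ 0.5624 -0.134 ] -34.353599985899926 0.07014951069361652
pliers 0.91 [272.2, 275.9] [ 0.6126 -0.1811  0.035 ]
grip 0.62 [270.9, 271.8] [ 0.6054 -0.1792  0.043 ]
ring_center 0.74 [272.0, 322.5] [ 0.6527 -0.1967  0.0365]
rest 0.63 [270.6, 258.5] [ 0.6125 -0.1831  0.    ]
[ 0.5705 -0.1618  0.123 ] [-0.9356  0.3531 -0.0024]
```

View pics/w2.png

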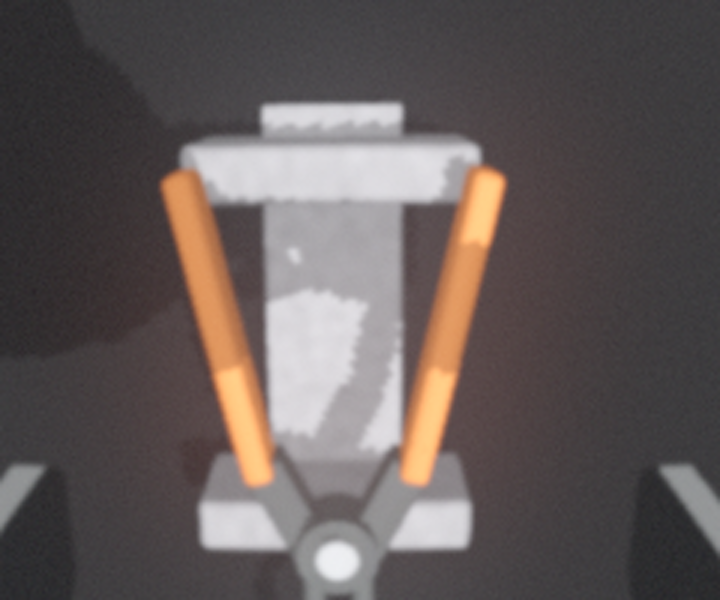

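The handles are centred on column 271–272 and square to the tool. Grip is at about (0.569, -0.1645). I descend, then close.

Call:
apply_moves(motion=[{"x":-0.001,"y":-0.003,"z":-0.03,"yaw":0},{"x":0,"y":0,"z":-0.03,"yaw":0},{"x":0,"y":0,"z":-0.02,"yaw":0},{"x":0,"y":0,"z":-0.01,"yaw":0},{"x":0,"y":0,"z":-0.01,"yaw":0}])

```text
t: 4.37
tcp_pos: [0.5692, -0.1648, 0.0216]
ee_rot: [[-0.936, 0.353, 0.001], [0.353, 0.936, -0.0], [-0.001, 0.0, -1.0]]
contact_force: [0.6, -0.1, -0.1]
gripper_width: 1.0
grip_force: 0.0
```

Call:
apply_moves(motion=[{"x":0,"y":0,"z":0,"yaw":0},{"x":0,"y":0,"z":0,"yaw":0},{"x":0,"y":0,"z":0,"yaw":0},{"x":0,"y":0,"z":0,"yaw":0},{"x":0,"y":0,"z":0,"yaw":0}], fingers=255, squeeze=60)

```text
t: 4.78
tcp_pos: [0.5692, -0.1648, 0.0234]
ee_rot: [[-0.936, 0.353, 0.002], [0.353, 0.936, 0.0], [-0.001, 0.001, -1.0]]
contact_force: [-9.1, 2.5, 18.5]
gripper_width: 0.356
grip_force: 57.9
```

Call:
apply_moves(motion=[{"x":0,"y":0,"z":0,"yaw":0},{"x":0,"y":0,"z":0,"yaw":0},{"x":0,"y":0,"z":0,"yaw":0},{"x":0,"y":0,"z":0,"yaw":0},{"x":0,"y":0,"z":0,"yaw":0}])

```text
t: 5.2
tcp_pos: [0.5691, -0.1648, 0.0234]
ee_rot: [[-0.936, 0.353, 0.002], [0.353, 0.936, -0.0], [-0.002, 0.001, -1.0]]
contact_force: [-7.4, 2.6, 20.3]
gripper_width: 0.355
grip_force: 58.4
```

Call:
apply_moves(motion=[{"x":0,"y":0,"z":0,"yaw":0},{"x":0,"y":0,"z":0,"yaw":0},{"x":0,"y":0,"z":0,"yaw":0},{"x":0,"y":0,"z":0,"yaw":0},{"x":0,"y":0,"z":0,"yaw":0}])

```text
t: 5.62
tcp_pos: [0.5691, -0.1648, 0.0234]
ee_rot: [[-0.936, 0.353, 0.002], [0.353, 0.936, -0.0], [-0.002, 0.001, -1.0]]
contact_force: [-7.5, 2.8, 19.6]
gripper_width: 0.357
grip_force: 58.4
```

Call:
apply_moves(motion=[{"x":0,"y":0,"z":0.005,"yaw":0},{"x":0,"y":0,"z":0.015,"yaw":0},{"x":0,"y":0,"z":0.025,"yaw":0},{"x":0,"y":0,"z":0.03,"yaw":0},{"x":0,"y":0,"z":0.03,"yaw":0}])

```text
t: 6.03
tcp_pos: [0.5685, -0.1647, 0.1283]
ee_rot: [[-0.936, 0.353, 0.0], [0.353, 0.936, -0.0], [-0.0, 0.0, -1.0]]
contact_force: [0.1, -0.4, -1.3]
gripper_width: 0.351
grip_force: 60.2
```

Call:
apply_moves(motion=[{"x":0,"y":0,"z":0.025,"yaw":0},{"x":0,"y":0,"z":0.015,"yaw":0},{"x":0,"y":0,"z":0,"yaw":0},{"x":0,"y":0,"z":0,"yaw":0},{"x":0,"y":0,"z":0,"yaw":0}])

```text
t: 6.45
tcp_pos: [0.5683, -0.1645, 0.166]
ee_rot: [[-0.936, 0.353, -0.0], [0.353, 0.936, 0.0], [0.0, 0.0, -1.0]]
contact_force: [-0.6, -0.2, -1.7]
gripper_width: 0.348
grip_force: 60.2
```

```bash
python3 - <<'E'
from h import *
np.set_printoptions(precision=4,suppress=True)
w=eyes.get_image("wrist"); save(w,"w3.png",(180,140,380,420),2.1)
s=manip.sense(); print(s["tcp_pos"],s["ee_rot"]); R=s["ee_rot"];t=s["tcp_pos"]
# camera pose in tool frame
T=w["pose"]; print("cam in tool",R.T@(T[:3,3]-t),R.T@T[:3,:3])
for q in ["ring_center","pliers","grip"]:
    for r in spotter.place_of(q,w): print(q,r["confidence"],r["position"],wat_z(w,r["position"],t[2]+.012)-t)
E
```

```text
[ 0.5681 -0.1645  0.1656] [[-0.9356  0.3531 -0.0011]
 [ 0.3531  0.9356  0.0002]
 [ 0.0011 -0.0002 -1.    ]]
cam in tool [ 0.0649  0.0005 -0.1432] [[-0.0007 -0.9653 -0.2613]
 [ 1.     -0.0006 -0.0005]
 [ 0.0004 -0.2613  0.9653]]
pliers 0.76 [277.9, 352.2] [ 0.0443 -0.0157  0.012 ]
```

View pics/w3.png

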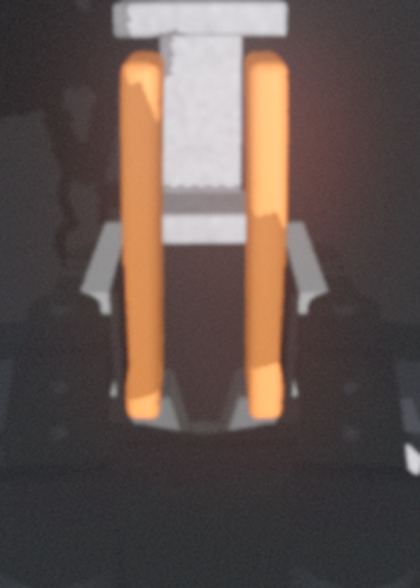

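The handles are parallel, so the pliers are fully squeezed, and the grip is centred (about column 277). I carry them over the turret at this height.

Call:
apply_moves(motion=[{"x":-0.005,"y":0.02,"z":0,"yaw":0},{"x":-0.005,"y":0.034,"z":0,"yaw":0},{"x":-0.005,"y":0.036,"z":0,"yaw":0},{"x":-0.005,"y":0.036,"z":0,"yaw":0},{"x":-0.005,"y":0.036,"z":0,"yaw":0}])

```text
t: 7.07
tcp_pos: [0.5429, -0.0013, 0.1658]
ee_rot: [[-0.935, 0.354, -0.001], [0.354, 0.935, -0.0], [0.001, -0.0, -1.0]]
contact_force: [1.4, 0.3, -2.3]
gripper_width: 0.347
grip_force: 60.1
```

Call:
apply_moves(motion=[{"x":-0.005,"y":0.036,"z":0,"yaw":0},{"x":-0.005,"y":0.036,"z":0,"yaw":0},{"x":-0.005,"y":0.036,"z":0,"yaw":0},{"x":-0.005,"y":0.036,"z":0,"yaw":0},{"x":-0.005,"y":0.028,"z":0,"yaw":0}])

```text
t: 7.48
tcp_pos: [0.5178, 0.1722, 0.1658]
ee_rot: [[-0.936, 0.352, -0.001], [0.352, 0.936, 0.0], [0.001, 0.0, -1.0]]
contact_force: [0.2, 0.6, -0.7]
gripper_width: 0.349
grip_force: 60.1
```

Call:
apply_moves(motion=[{"x":0,"y":0,"z":0,"yaw":0},{"x":0,"y":0,"z":0,"yaw":0},{"x":0,"y":0,"z":0,"yaw":0},{"x":0,"y":0,"z":0,"yaw":0},{"x":0,"y":0,"z":0,"yaw":0}])

```text
t: 7.9
tcp_pos: [0.5188, 0.1681, 0.1662]
ee_rot: [[-0.935, 0.355, -0.0], [0.355, 0.935, -0.0], [-0.0, -0.0, -1.0]]
contact_force: [0.8, -0.1, -2.0]
gripper_width: 0.348
grip_force: 60.1
```

```bash
python3 - <<'E'
from h import *
np.set_printoptions(precision=4,suppress=True)
s=manip.sense(); t=s["tcp_pos"]; print(t,s["ee_rot"][:,0],s["contact_force"])
a=eyes.get_image("top"); b=eyes.get_image("scene")
zr=t[2]+.013
for n,p in (("top",a),("scene",b)):
    for q,z in [("ring_center",zr),("stub_top",.126),("pliers",zr)]:
        for r in spotter.place_of(q,p)[:2]: print(n,q,r["confidence"],r["position"],at_z(p,r["position"],z))
A=cv2.resize(a["image"][130:230,170:300],None,fx=5,fy=5,interpolation=cv2.INTER_CUBIC)[:,:,::-1]
B=cv2.resize(b["image"][150:270,270:390],None,fx=5,fy=5,interpolation=cv2.INTER_CUBIC)[:,:,::-1]
o=np.zeros((600,1260,3),np.uint8); o[:500,:650]=A; o[:,660:]=B
cv2.imwrite("pics/m.png",cv2.resize(o,(798,380)))
np.savez("ab.npz",ai=a["image"],bi=b["image"],az=a["z_map"],bz=b["z_map"],aK=a["K"],bK=b["K"],aT=a["pose"],bT=b["pose"])
E
```

```text
[0.5188 0.1681 0.1662] [-0.9349  0.3549 -0.0001] [ 0.8064 -0.1089 -1.9895]
top ring_center 0.57 [228.6, 184.4] [0.6018 0.142  0.1792]
top stub_top 0.71 [230.8, 187.6] [0.598  0.1417 0.126 ]
top stub_top 0.63 [226.5, 197.8] [0.569  0.1546 0.126 ]
top pliers 0.45 [226.5, 197.9] [0.5647 0.1484 0.1792]
scene ring_center 0.56 [332.9, 172.9] [0.5962 0.1422 0.1792]
scene ring_center 0.27 [256.3, 188.8] [ 0.5705 -0.0405  0.1792]
scene stub_top 0.78 [332.6, 191.3] [0.603  0.1437 0.126 ]
scene pliers 0.68 [328.7, 166.7] [0.5727 0.1448 0.1792]
```

View pics/m.png

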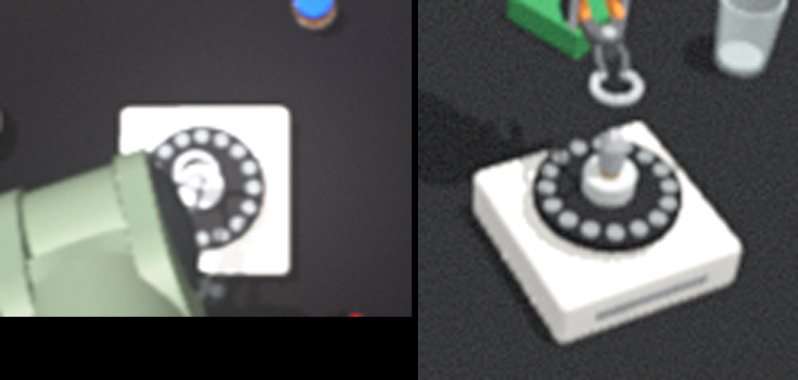

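Left (top camera): the ring sits roughly over the boss. Right (scene camera): the spread ring at montage (616,87), i.e. scene px (332,177), hangs above the stub top at (332,191). The network's ring row (173) is a little off, so I measure the ring itself.

```bash
cat > ring.py <<'E'
from h import *
np.set_printoptions(precision=4,suppress=True)
def ringfit(p,box,zr,thr=120,dz=.02):
    C=cloud(p); x0,y0,x1,y1=box; m=np.zeros((420,560),np.uint8)
    sub=(p["image"].min(-1)>thr)&(abs(C[...,2]-zr)<dz); m[y0:y1,x0:x1]=sub[y0:y1,x0:x1]
    n,l,st,c=cv2.connectedComponentsWithStats(m)
    k=1+np.argmax(st[1:,4]); print(st[k]); m=(l==k).astype(np.uint8)
    print("depth pts",C[m>0].mean(0),np.median(C[m>0],0),C[m>0].std(0))
    v,u=np.nonzero(m); P=np.array([at_z(p,(a,b),zr) for a,b in zip(u,v)])
    c,_=cv2.findContours(m,cv2.RETR_EXTERNAL,cv2.CHAIN_APPROX_NONE)
    Q=np.array([at_z(p,q[0],zr)[:2] for q in c[0]],np.float32)
    print("circle",cv2.minEnclosingCircle(Q),"mean",P.mean(0),"ellipse px",cv2.fitEllipse(c[0]))
    return m
E
python3 - <<'E'
from ring import *
d=np.load("ab.npz")
b={"image":d["bi"],"z_map":d["bz"],"K":d["bK"],"pose":d["bT"]}
a={"image":d["ai"],"z_map":d["az"],"K":d["aK"],"pose":d["aT"]}
m=ringfit(b,(318,168,350,188),.178)
for y in range(166,190): print(y,*b["image"][y,318:350].min(-1))
for px in [(332.5,177.5)]: print(at_z(b,px,.178))
C=cloud(b); M=(abs(C[...,0]-.6)<.02)&(abs(C[...,1]-.14)<.02)&(C[...,2]>.09)&(C[...,2]<.135)
print("stub scene",C[M].mean(0),C[M].min(0),C[M].max(0)); v,u=np.nonzero(M); print(u.mean(),u.min(),u.max(),v.min(),v.max(), b["pose"][:3,3])
E
```

```text
[325 168  16  15  87]
depth pts [0.6066 0.1355 0.1778] [0.6069 0.1321 0.1777] [0.0106 0.012  0.0022]
circle ((0.6012251377105713, 0.1397514045238495), 0.025759076699614525) mean [0.6067 0.1354 0.178 ] ellipse px ((332.36114501953125, 175.8026123046875), (12.2637939453125, 14.076488494873047), 89.11280059814453)
166 42 45 58 52 57 48 54 87 126 129 89 74 81 80 78 88 112 112 85 60 50 57 53 55 49 62 42 53 55 53 51 50
167 47 52 61 57 50 52 46 82 117 130 90 76 82 74 68 68 102 123 96 54 55 53 55 48 49 57 48 59 50 57 49 54
168 53 62 58 55 55 54 51 74 118 125 94 69 72 68 58 64 95 127 101 63 48 50 54 52 51 57 53 50 55 56 51 55
169 54 57 54 54 48 52 46 67 103 124 99 66 54 63 50 54 99 124 101 60 51 54 49 55 53 60 51 55 54 52 51 58
170 54 54 51 50 43 49 49 54 82 118 118 75 50 46 50 58 94 129 102 65 41 56 51 53 54 59 51 53 56 49 56 61
171 58 51 59 44 60 52 45 56 74 111 123 89 57 55 48 67 97 121 113 79 42 45 51 56 55 51 55 54 47 53 54 58
172 53 54 58 53 54 50 54 96 127 137 146 115 64 48 52 80 122 152 175 149 109 64 48 47 51 57 62 53 54 61 51 58
173 45 54 55 59 48 51 94 170 202 187 199 149 75 47 55 
[... 1246 characters left out ...]
 57 53 56 56 54 54 55 53
185 54 59 50 51 56 54 53 57 58 47 56 56 49 55 47 47 55 57 49 52 48 53 59 52 45 53 49 54 52 55 57 52
186 55 52 51 54 52 52 58 53 55 53 53 54 54 54 49 55 46 47 47 51 49 51 52 56 52 53 54 57 56 52 54 52
187 58 52 45 54 44 49 55 55 47 55 55 50 61 47 48 46 49 46 49 43 48 39 49 47 49 53 59 54 51 51 55 56
188 55 55 55 53 60 55 60 52 57 61 49 52 54 54 47 46 42 52 75 103 152 162 135 78 49 51 58 49 58 52 50 52
189 54 51 54 50 48 48 50 61 47 57 44 47 50 56 66 75 110 157 185 204 241 252 226 162 82 44 44 59 56 61 55 52
[0.6086 0.1339 0.178 ]
stub scene [0.6065 0.139  0.1102] [0.5962 0.1317 0.0901] [0.6125 0.151  0.1258]
331.00970873786406 327 335 191 204 [ 1.22   -0.3088  0.8277]
```

```bash
python3 - <<'E'
from ring import *
from scipy.optimize import least_squares
d=np.load("ab.npz")
b={"image":d["bi"],"z_map":d["bz"],"K":d["bK"],"pose":d["bT"]}
a={"image":d["ai"],"z_map":d["az"],"K":d["aK"],"pose":d["aT"]}
C=cloud(b)
M=(abs(C[...,0]-.6)<.12)&(abs(C[...,1]-.14)<.12)
for lo,hi in [(.06,.075),(.08,.09)]:
    Q=C[M&(C[...,2]>lo)&(C[...,2]<hi)]; c=(Q.min(0)+Q.max(0))/2; print("scene",lo,len(Q),c,np.ptp(Q,0))
print("ring centre guess",at_z(b,(332.4,176.9),.179))
# model: annulus rendered vs brightness; score over centre, both top-face
def score(p,c,z,ri,ro):
    th=np.linspace(0,2*np.pi,72,endpoint=False); T=np.linalg.inv(p["pose"]); s=[]
    for r,w in ((.5*(ri+ro),1),(ro+.003,-.5),(ri-.003,-.5)):
        X=np.c_[c[0]+r*np.cos(th),c[1]+r*np.sin(th),np.full(72,z)]@T[:3,:3].T+T[:3,3]
        q=(X/X[:,2:])@p["K"].T; g=cv2.GaussianBlur(p["image"].min(-1).astype(np.float32),(0,0),.6)
        s.append(w*cv2.remap(g,q[:,:1].astype(np.float32),q[:,1:2].astype(np.float32),1).mean())
    return sum(s)
for z in (.174,.177,.180):
    for n,p in(("scene",b),("top",a)):
        G=[(score(p,(x,y),z,.013,.018),x,y) for x in np.arange(.585,.622,.001) for y in np.arange(.12,.16,.001)]
        G.sort(reverse=True); print(n,z,G[:3])
C=cloud(a); v,u=np.nonzero((abs(C[...,2]-.178)<.008)&(abs(C[...,0]-.605)<.03)&(abs(C[...,1]-.138)<.03)); Q=C[v,u]; print("top ring pts",len(Q),Q.mean(0),Q.min(0),Q.max(0))
cv2.imwrite("pics/t.png",cv2.resize(d["ai"][165:210,210:260,::-1],None,fx=12,fy=12,interpolation=cv2.INTER_CUBIC))
E
```

```text
scene 0.06 1115 [0.6024 0.1421 0.0674] [0.1209 0.1207 0.0148]
scene 0.08 109 [0.6025 0.1415 0.0846] [0.0394 0.0393 0.009 ]
ring centre guess [0.6077 0.1341 0.179 ]
scene 0.174 [(np.float32(74.0233), np.float64(0.602), np.float64(0.138)), (np.float32(73.52805), np.float64(0.601), np.float64(0.138)), (np.float32(72.80524), np.float64(0.602), np.float64(0.137))]
top 0.174 [(np.float32(40.172485), np.float64(0.605), np.float64(0.135)), (np.float32(39.234467), np.float64(0.605), np.float64(0.134)), (np.float32(38.593674), np.float64(0.604), np.float64(0.135))]
scene 0.177 [(np.float32(74.3405), np.float64(0.604), np.float64(0.136)), (np.float32(73.91769), np.float64(0.605), np.float64(0.136)), (np.float32(73.36346), np.float64(0.605), np.float64(0.135))]
top 0.177 [(np.float32(39.561104), np.float64(0.604), np.float64(0.134)), (np.float32(39.495148), np.float64(0.604), np.float64(0.135)), (np.float32(39.240883), np.float64(0.605), np.float64(0.134))]
scene 0.18 [(np.float32(75.16528), np.float64(0.607), np.float64(0.134)), (np.float32(73.809006), np.float64(0.608), np.float64(0.133)), (np.float32(73.69493), np.float64(0.608), np.float64(0.134))]
top 0.18 [(np.float32(40.780273), np.float64(0.604), np.float64(0.134)), (np.float32(39.679054), np.float64(0.604), np.float64(0.135)), (np.float32(38.802444), np.float64(0.59), np.float64(0.131))]
top ring pts 60 [0.605  0.1323 0.1786] [0.5774 0.1161 0.1705] [0.6201 0.1496 0.1855]
```

View pics/t.png

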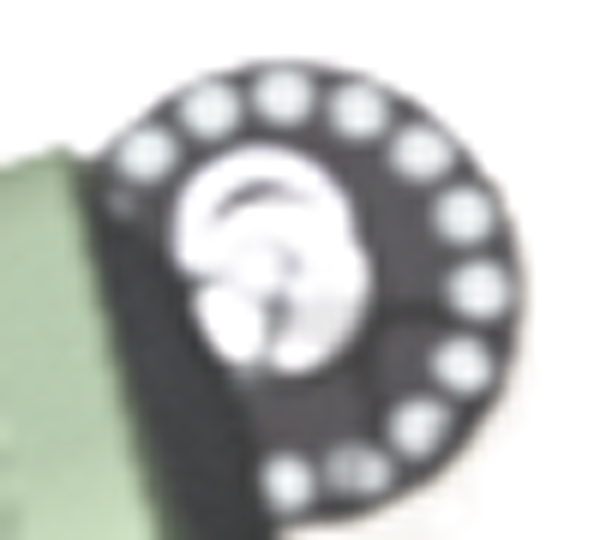

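Ring relative to the axis: top camera (+4.5, -5) mm, scene camera about (+3.5, -7) mm. It slid a few mm forward on closing. I correct by (-4, +6) mm, go down to ring z of about 0.137, and check again with the stub and ring closer together.

Call:
apply_moves(motion=[{"x":-0.002,"y":0.003,"z":-0.005,"yaw":0},{"x":-0.002,"y":0.003,"z":-0.012,"yaw":0},{"x":0,"y":0,"z":-0.015,"yaw":0},{"x":0,"y":0,"z":-0.007,"yaw":0},{"x":0,"y":0,"z":-0.003,"yaw":0}])

```text
t: 8.72
tcp_pos: [0.5139, 0.1752, 0.1231]
ee_rot: [[-0.936, 0.353, -0.002], [0.353, 0.936, -0.001], [0.001, -0.001, -1.0]]
contact_force: [-0.1, -0.1, -1.8]
gripper_width: 0.347
grip_force: 60.1
```

Call:
apply_moves(motion=[{"x":0,"y":0,"z":0,"yaw":0},{"x":0,"y":0,"z":0,"yaw":0},{"x":0,"y":0,"z":0,"yaw":0},{"x":0,"y":0,"z":0,"yaw":0},{"x":0,"y":0,"z":0,"yaw":0}])

```text
t: 9.13
tcp_pos: [0.5148, 0.1754, 0.1247]
ee_rot: [[-0.936, 0.353, 0.001], [0.353, 0.936, 0.0], [-0.001, 0.001, -1.0]]
contact_force: [0.3, -0.5, -2.3]
gripper_width: 0.348
grip_force: 60.1
```

```bash
cat >> ring.py <<'E'
def score(p,c,z,ri=.013,ro=.018):
    th=np.linspace(0,2*np.pi,72,endpoint=False); T=np.linalg.inv(p["pose"]); s=0
    g=cv2.GaussianBlur(p["image"].min(-1).astype(np.float32),(0,0),.6)
    for r,w in ((.5*(ri+ro),1),(ro+.003,-.5),(ri-.003,-.5)):
        X=np.c_[c[0]+r*np.cos(th),c[1]+r*np.sin(th),np.full(72,z)]@T[:3,:3].T+T[:3,3]
        q=(X/X[:,2:])@p["K"].T
        s+=w*cv2.remap(g,q[:,:1].astype(np.float32),q[:,1:2].astype(np.float32),1).mean()
    return s
E
python3 - <<'E'
from ring import *
s=manip.sense(); t=s["tcp_pos"]; print(t,s["contact_force"],s["ee_rot"][:,0])
a=eyes.get_image("top"); b=eyes.get_image("scene"); zr=t[2]+.0131+.0015
for z in (zr-.003,zr):
  for n,p in(("scene",b),("top",a)):
    G=[(score(p,(x,y),z),x,y) for x in np.arange(.588,.615,.001) for y in np.arange(.125,.157,.001)]
    G.sort(reverse=True); print(n,round(z,4),np.round(G[:3],4).tolist())
A=cv2.resize(a["image"][165:210,210:260],(500,450),interpolation=cv2.INTER_CUBIC)
B=cv2.resize(b["image"][160:220,305:360],(412,450),interpolation=cv2.INTER_CUBIC)
cv2.imwrite("pics/m2.png",cv2.resize(np.hstack([A,B])[:,:,::-1],(798,395)))
E
```

```text
[0.5148 0.1754 0.1247] [ 0.2868 -0.5401 -2.332 ] [-0.9355  0.3532 -0.0005]
scene 0.1363 [[58.5606, 0.599, 0.143], [58.1808, 0.6, 0.142], [57.9798, 0.6, 0.143]]
top 0.1363 [[34.5919, 0.6, 0.142], [34.3392, 0.6, 0.141], [33.5772, 0.599, 0.142]]
scene 0.1393 [[58.6085, 0.602, 0.141], [57.9213, 0.602, 0.14], [57.8409, 0.603, 0.141]]
top 0.1393 [[34.8604, 0.6, 0.141], [34.3015, 0.6, 0.142], [34.2557, 0.599, 0.141]]
```

View pics/m2.png

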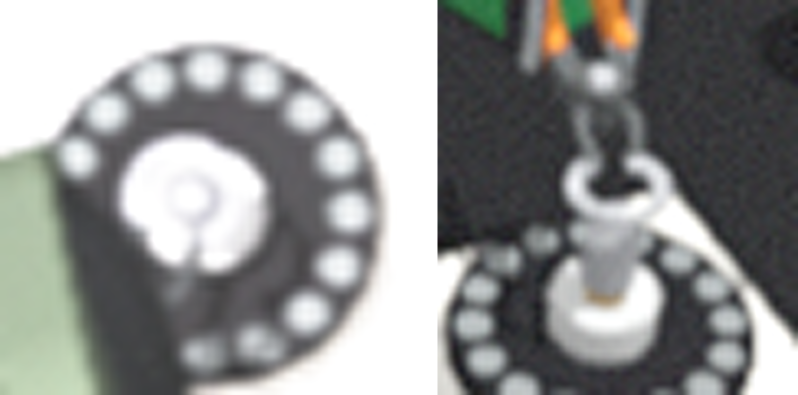

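The ring is concentric with the stub to within about 1 mm in both views: top (+0, +2) mm, scene (0, -1) mm. I lower it while watching the force.

Call:
apply_moves(motion=[{"x":0,"y":-0.0005,"z":-0.004,"yaw":0},{"x":0,"y":0,"z":-0.005,"yaw":0},{"x":0,"y":0,"z":-0.005,"yaw":0},{"x":0,"y":0,"z":-0.004,"yaw":0},{"x":0,"y":0,"z":0,"yaw":0}])

```text
t: 9.65
tcp_pos: [0.5141, 0.1746, 0.1052]
ee_rot: [[-0.936, 0.353, -0.001], [0.353, 0.936, -0.001], [0.001, -0.001, -1.0]]
contact_force: [0.7, -0.3, -1.9]
gripper_width: 0.349
grip_force: 60.1
```

Call:
apply_moves(motion=[{"x":0,"y":0,"z":-0.004,"yaw":0},{"x":0,"y":0,"z":-0.004,"yaw":0},{"x":0,"y":0,"z":-0.004,"yaw":0},{"x":0,"y":0,"z":-0.003,"yaw":0},{"x":0,"y":0,"z":0,"yaw":0}])

```text
t: 10.07
tcp_pos: [0.5143, 0.1747, 0.0906]
ee_rot: [[-0.936, 0.353, -0.001], [0.353, 0.936, -0.0], [0.001, -0.001, -1.0]]
contact_force: [0.2, -0.8, -2.0]
gripper_width: 0.346
grip_force: 60.1
```

Call:
apply_moves(motion=[{"x":0,"y":0,"z":-0.004,"yaw":0},{"x":0,"y":0,"z":-0.004,"yaw":0},{"x":0,"y":0,"z":-0.003,"yaw":0},{"x":0,"y":0,"z":-0.002,"yaw":0},{"x":0,"y":0,"z":-0.001,"yaw":0}])

```text
t: 10.48
tcp_pos: [0.5145, 0.1747, 0.0769]
ee_rot: [[-0.936, 0.353, -0.0], [0.353, 0.936, -0.0], [0.0, -0.0, -1.0]]
contact_force: [-0.3, -0.6, -1.5]
gripper_width: 0.351
grip_force: 60.1
```

Call:
apply_moves(motion=[{"x":0,"y":0,"z":0,"yaw":0},{"x":0,"y":0,"z":0,"yaw":0},{"x":0,"y":0,"z":0,"yaw":0},{"x":0,"y":0,"z":0,"yaw":0},{"x":0,"y":0,"z":0,"yaw":0}])

```text
t: 10.9
tcp_pos: [0.5147, 0.1748, 0.0774]
ee_rot: [[-0.936, 0.353, 0.0], [0.353, 0.936, 0.0], [-0.0, 0.0, -1.0]]
contact_force: [0.2, 0.0, -1.8]
gripper_width: 0.349
grip_force: 60.1
```

```bash
python3 - <<'E'
from ring import *
s=manip.sense(); t=s["tcp_pos"]; print(t,s["contact_force"],s["moment"],s["grip_force"])
b=eyes.get_image("scene"); a=eyes.get_image("top")
for z in (.087,.089,.0905,.092,.094):
    G=[(score(b,(x,y),z),x,y) for x in np.arange(.592,.613,.001) for y in np.arange(.13,.153,.001)]
    G.sort(reverse=True); print(z,np.round(G[:2],4).tolist())
A=cv2.resize(a["image"][165:210,210:260],(500,450),interpolation=cv2.INTER_CUBIC)
B=cv2.resize(b["image"][170:230,305:360],(412,450),interpolation=cv2.INTER_CUBIC)
cv2.imwrite("pics/m3.png",cv2.resize(np.hstack([A,B])[:,:,::-1],(798,395)))
E
```

```text
[0.5147 0.1748 0.0774] [ 0.2002  0.0058 -1.7516] [-0.0205  0.0302  0.0108] 60.099860429763794
0.087 [[28.6381, 0.598, 0.144], [27.8508, 0.597, 0.144]]
0.089 [[28.665, 0.6, 0.143], [28.4789, 0.599, 0.143]]
0.0905 [[28.9187, 0.601, 0.142], [28.3285, 0.6, 0.142]]
0.092 [[28.982, 0.602, 0.141], [28.3847, 0.603, 0.141]]
0.094 [[29.1463, 0.604, 0.14], [28.6419, 0.603, 0.14]]
```

View pics/m3.png

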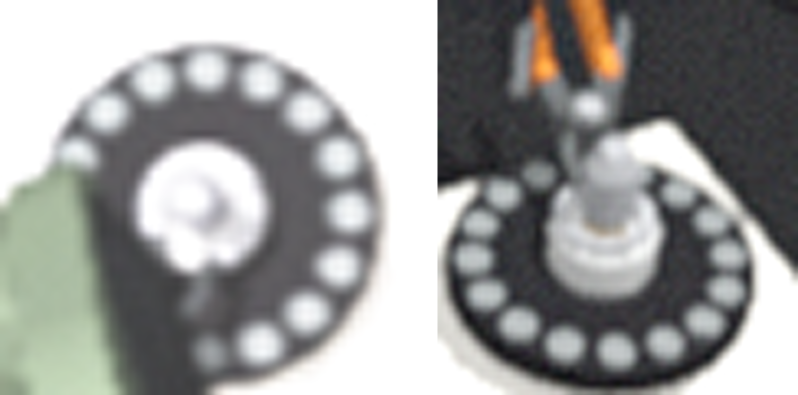

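The ring sits around the groove just above the boss. The force reading is only the pliers' weight (about 1.8 N), so nothing is touching. Ring z is about 0.090; I lower it 1 mm to centre it, then hand in.

Call:
apply_moves(motion=[{"x":0,"y":0,"z":-0.001,"yaw":0},{"x":0,"y":0,"z":0,"yaw":0},{"x":0,"y":0,"z":0,"yaw":0},{"x":0,"y":0,"z":0,"yaw":0},{"x":0,"y":0,"z":0,"yaw":0}])

```text
t: 11.42
tcp_pos: [0.5146, 0.1748, 0.0763]
ee_rot: [[-0.936, 0.353, -0.0], [0.353, 0.936, -0.0], [0.0, -0.0, -1.0]]
contact_force: [-0.5, -0.2, -1.6]
gripper_width: 0.349
grip_force: 60.1
```

```bash
python3 - <<'E'
from rig import manip
s=manip.sense(); print(s["tcp_pos"],s["contact_force"],s["grip_force"])
if abs(s["contact_force"][2]+1.8)<2: print(manip.close_job())
E
```

```text
[0.51459326 0.17477513 0.07628409] [-0.48623681 -0.22905776 -1.56537911] 60.10223150253296
the job is handed in; nothing more can be done
None
```

I handed the job in at about 11.4 s with the spread ring around the groove and the pliers squeezed and held clear of the boss and stub; the only force read was their own weight (about 1.6 N), and no verdict came back.

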